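# Lay the capacitor in the fixture and clip the clamp

## Robot

A 7-joint arm with a two-finger parallel gripper is mounted at the origin on the work surface. World frame = base frame: x ahead of the robot, y to its left, z up, the work surface at z = 0. Lengths are in m, angles in rad, forces in N, time in s.
With the tool pointing down it reaches from about 0.425 to 0.925 m from the base axis. Payload 6.8 kg.
Tool frame: the origin (TCP) lies at the very end of the fingers, on their centre line; the grasp point (between the pads) lies 19 mm behind it; z points along the fingers, y is the line along which they close (so a half turn about z gives the same grasp; the last joint's range is limited). The gripper opens to 85 mm and grips with 20 to 120 N. Pads are 22 mm wide; open, the fingers measure 114 mm over their backs; the gripper's body (76 mm by 85 mm) begins 54 mm behind the grasp point. The pads swing forward as they close: fully open they stand 13 mm farther back than shut.
Start: joints at [-1.328, 0.477, 0.022, 1.555, -0.011, 1.109, -0.083], TCP at [0.232, 0.634, 0.231] pointing down, gripper open.
Joint ranges: [-2.96, 2.96], [-0.34, 2.1], [-1.41, 1.46], [0.24, 2.44], [-1.37, 4.51], [0.17, 1.92], [-2.96, 2.96]. Speed limits (rad/s): [2.39, 2.39, 3.14, 3.14, 3.14, 3.14, 3.14].

## Interface

Orientations are given as a unit quaternion [w, x, y, z].
In Python, from rig import ctrl gives the robot as it stands. The module is installed in compiled form; this text tells all that it offers.
- The arm moves only by the tool drive_tool, never from a script. Its arguments are lists of equal length, an entry for each row: "translation": the shift along the world's x, y, z in units of 0.12 m (1.0 is 0.12 m), a list of three; "twist": the turn, a rotation vector about the world's x, y, z in units of 180 degrees (1.0 is 180 degrees), a list of three; "jaw": the opening, from -1 (shut) to 1 (fully open). A call has 1 to 12 rows; each row is the pose to reach, as a shift and turn from the pose commanded when the call began, turning the shorter way round; what a row does not reach only later rows make up. A row lasts 1/8 s, in which the tool goes at most 62.5 mm and 10.7 degrees, less where a joint would pass 70% of its speed; a pose out of reach is approached as far as the arm can. A call with a number of a shift or a turn outside -1 to 1 is refused whole. A call with a gripper value outside its range is refused whole. The fingers move at their own pace and stop on an object; "squeeze" is the grip in N (left out, the last holds). Time passes only in rows, so rows that repeat a pose let the fingers close. It gives the time, the measured TCP pose, the force, the opening and the grip force at its end, in the units of the state.
- ctrl.state(): the state, without advancing time (a new reading comes with each control period).
- ctrl.read_camera(name): name is "scene" or "side" or "wrist"; returns a dict with "img" (400x640x3 uint8, red, green, blue), "fx", "fy", "cx", "cy" (pixels), "dist" ([k1, k2, p1, p2, k3] as OpenCV has them; the pictures are not rectified), "camera_from_world" (4x4, takes a point from world to camera coordinates); the wrist camera has in their place "hand_eye" (4x4, takes a point from camera to tool coordinates, whose origin is the TCP and whose axes are the flange's). Camera axes: x right, y down, z forward; pixel columns grow to the right and rows downward; lengths in m; the calibration is good to about 2 mm. A picture is of the moment at which its call begins: read the wrist's pose just before it. There is no depth.
- ctrl.sign_off(): hands the job in; it is judged then, once.
The state is a dict: "time": time; "q": joint angles; "qvel": joint speeds; "effort": joint torques, N m; "ee_pos": TCP position; "tcp_rot": TCP orientation; "ft_force": force on the tool from outside, world axes, zero at the start; "wrist_torque": the same for the moment, N m; "opening": finger opening in m; "grasp_force": force on a finger pad.
Only numpy, scipy, OpenCV 4.12 (cv2) and the standard library are available. Lean on these libraries where they do the work, as an engineer would, in place of code of your own. Each camera call takes 0.05 s, during which the arm holds its last target. There are 200 camera calls.

## Task

The big capacitor is standing on the loading step of the clamping fixture. Lay it on its side in the V trough so that it lies along the middle of the trough, under the clamp, then swing the sprung clamp down over it and press until its hook clips under the catch pin. Leave the other things on the bench where they are.

Things in the scene. Friction and masses are not known exactly. Their poses are not given: they have to be found in the camera images.
- fixture: Aluminium clamping fixture fixed to the bench, base plate 160 x 204 x 12 mm (x -80..80, y -82..122). Origin at bench level under the trough's middle, z up. A 90 degree V trough (walls up to z 52) runs along its y from -64 (end wall to z 56) to +50, where the loading step begins. The clamp is hinged on the +x side and closes towards -x over the trough's middle (y 0).
- trough (a point): where the middle of the capacitor's axis is when it lies centred in the trough: fixture x 0, y 0, z 51 mm
- step (a point): centre of the loading step's flat top (fixture x 0, y 81, z 26 mm). It spans x -38..38, y 50..112, level with the underside of the capacitor when that lies in the trough; a kerb 10 mm higher stands behind it (y 112..118)
- cap: Black can capacitor, 50 mm in diameter, 100 mm long, about 0.22 kg, two 11 mm aluminium terminals 5 mm high on its top. It starts standing upright on the loading step. Origin: centre of its flat base; its z is its axis, towards the terminals.
- cap_mid (a point): middle of the capacitor's axis, 50 mm from its base
- clamp (a joint): clamp arm's angle (rad): 0 closed and level, pi/2 upright; starts open at 1.25 to 1.6; range -0.02 to 1.75. Friction holds it when open; nearly closed, springs lift it unless the hook has caught. Steel bar 20 mm wide, 10 thick, 128 long from the hinge, with a sprung rubber plunger under its middle that presses on the capacitor.
- hinge (a point): hinge axis of the clamp arm, parallel to the fixture's y (fixture x 58, y 0, z 88 mm)
- clamp_pad (a point): centre of the top of the round rubber thumb pad (28 mm in diameter, 6 mm thick) on the outer face of the clamp arm, 105 mm from the hinge and 11 mm off the arm's centre line; faces up when closed. Press here (about 10 N at the end of the stroke).
- hook (a joint): angle of the sprung hook (rad) hinged at the arm's free end and hanging 62 mm from it, 18 mm wide: 0 = sprung home, grows as its lower end is pushed outwards (-x); a spring returns it to 0
- barb (a point): inner top edge of the hook's barb, 43.5 mm below the hook's pivot; once clipped it lies just under the pin
- pin (a point): middle of the catch pin, a level steel pin 8 mm in diameter along the fixture's y between two lugs on the -x side (fixture x -62, z 50 mm)
- small_cap: Bystander: slimmer and shorter black capacitor, 35 mm in diameter, 62 mm high, standing on the bench; origin under its base
- driver: Bystander: screwdriver lying on the bench; origin under its middle
- board: Bystander: loose circuit board 100 x 140 x 6 mm; origin under its centre
- flux: Bystander: bottle 42 mm in diameter, 100 mm high; origin under its base
- spool: Bystander: spool 60 mm in diameter, 42 mm high; origin under its base
- bin: Bystander: open blue bin 160 x 110 x 60 mm; origin under its centre
- pot: Bystander: black pot 70 mm in diameter, 80 mm high; origin under its base
Mind the look-alikes: they are no part of the job. Leave any red look-alike of the cap alone.

How it is judged:
On the way, in this order (a step that is already met when the one before it is completed fails the run):
1. the capacitor lies at rest on its side in the trough (angle between the z axis of cap and the y axis of fixture, either way round below 0.1 rad and x of cap_mid in the frame of fixture between -0.007 and 0.007 m and y of cap_mid in the frame of fixture between -0.025 and 0.025 m and z of cap_mid in the frame of fixture between 0.044 and 0.058 m and linear speed of cap below 0.03 m/s), for 0.2 s.
2. the clamp is down over it and its hook has sprung home under the pin (value of joint clamp below 0.035 rad and value of joint hook below 0.06 rad and z of barb in the frame of fixture below 0.0475 m and x of barb in the frame of fixture above -0.0655 m), for 0.2 s.
At the end, for the whole second after the job is handed in: Capacitor at rest in the trough: axis within 0.1 rad of the trough's, middle within 7 mm sideways and in height, 25 mm lengthwise of site trough. Clamp joint below 0.035 rad, hook sprung home (joint below 0.06 rad), barb under the pin (all of step 1 and all of step 2); the robot touches nothing.
It fails at once if one of the other things on the bench is moved more than 40 mm (distance of any of small_cap, driver, board, flux, spool, bin, pot from where it was at the start of the episode above 0.04 m).
It also fails if it takes over 48 s, if anything falls off the work surface, if the arm or the gripper's body presses on something with over 40 N, if the wrist force passes 120 N, or if a joint passes its speed limit or range.

## Working session

There is one attempt and no reset: what is moved stays moved. The work goes in short steps, Python scripts to look and compute and a tool call to move; the robot and the scene stay as the last step left them, time stands still between calls to the robot, and variables do not carry over. Pictures are saved under pics/ and viewed, at most 11 in all, crops included, and the job is handed in when it is done.

Besides the shell and the picture viewer there is one more tool, called after "Emit:" by a JSON object that holds its "api" and its "payload", one argument or row to a line. drive_tool: Moves the arm, as the interface text tells. Shifts and turns lie within -1 to 1; 1 stands for 0.12 m of shift or 180 degrees of turn. Its arguments: {"type":"object","properties":{"translation":{"type":"array","items":{"type":"array","items":{"type":"number","minimum":-1,"maximum":1}}},"twist":{"type":"array","items":{"type":"array","items":{"type":"number","minimum":-1,"maximum":1}}},"jaw":{"type":"array","items":{"type":"number"}},"squeeze":{"type":"number"}},"required":["translation","twist","jaw"]}

```bash
mkdir -p pics; cat > h.py <<'E'
import numpy as np, cv2
from rig import ctrl
from scipy.spatial.transform import Rotation as R
def shot(n,f=None):
    s=ctrl.state(); c=ctrl.read_camera(n)
    if f: cv2.imwrite('pics/'+f,c['img'][:,:,::-1])
    K=np.array([[c['fx'],0,c['cx']],[0,c['fy'],c['cy']],[0,0,1]])
    if 'camera_from_world' in c: M=np.linalg.inv(c['camera_from_world'])
    else:
        w,x,y,z=s['tcp_rot']; T=np.eye(4); T[:3,:3]=R.from_quat([x,y,z,w]).as_matrix(); T[:3,3]=s['ee_pos']; M=T@c['hand_eye']
    return dict(img=c['img'],K=K,d=np.array(c['dist']),M=M)
def ray(c,uv):
    p=cv2.undistortPoints(np.array([[uv]],float),c['K'],c['d'])[0,0]
    return c['M'][:3,3], c['M'][:3,:3]@np.array([p[0],p[1],1])
def onz(c,uv,z):
    o,d=ray(c,uv); return o+d*(z-o[2])/d[2]
def proj(c,P):
    Mi=np.linalg.inv(c['M']); return cv2.projectPoints(np.array(P,float).reshape(-1,3),cv2.Rodrigues(Mi[:3,:3])[0],Mi[:3,3],c['K'],c['d'])[0][:,0]
def tri(c1,u1,c2,u2):
    o1,d1=ray(c1,u1);o2,d2=ray(c2,u2)
    t=np.linalg.lstsq(np.c_[d1,-d2],o2-o1,rcond=None)[0]
    a=o1+t[0]*d1;b=o2+t[1]*d2; return (a+b)/2,np.linalg.norm(a-b)
E
python3 - <<'E'
from h import *
for n in('scene','side','wrist'):
    c=shot(n,n+'0.png'); print(n,c['M'].round(3).tolist(),c['K'][0,0])
s=ctrl.state();print(s['ee_pos'],s['tcp_rot'],s['ft_force'],s['time'])
E
```

```text
scene [[0.573, 0.517, -0.636, 1.479], [0.82, -0.358, 0.447, -0.645], [0.003, -0.778, -0.629, 0.971], [0.0, 0.0, 0.0, 1.0]] 445.6473613443352
side [[0.996, -0.069, 0.052, 0.515], [-0.084, -0.631, 0.771, -0.999], [-0.02, -0.772, -0.635, 0.895], [0.0, 0.0, 0.0, 1.0]] 425.2980193992401
wrist [[0.343, 0.891, 0.297, 0.156], [0.939, -0.325, -0.109, 0.662], [-0.001, 0.316, -0.949, 0.373], [0.0, 0.0, 0.0, 1.0]] 349.0335307433697
[0.23182995 0.6334686  0.23056619] [-7.67803748e-05  1.74503544e-01  9.84656304e-01 -6.85020398e-04] [ 0.12251572 -0.29859073 -0.65456378] 0.15
```

View pics/scene0.png

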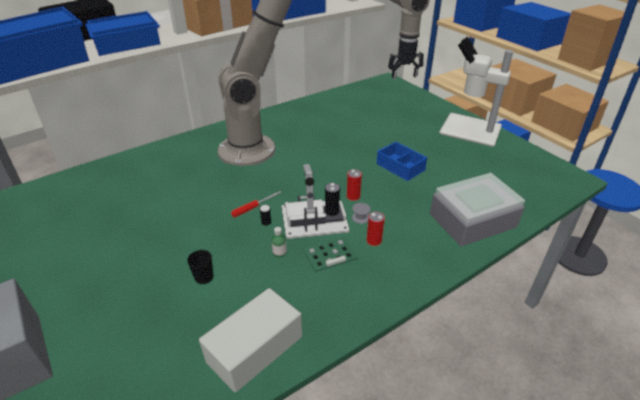

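View pics/side0.png

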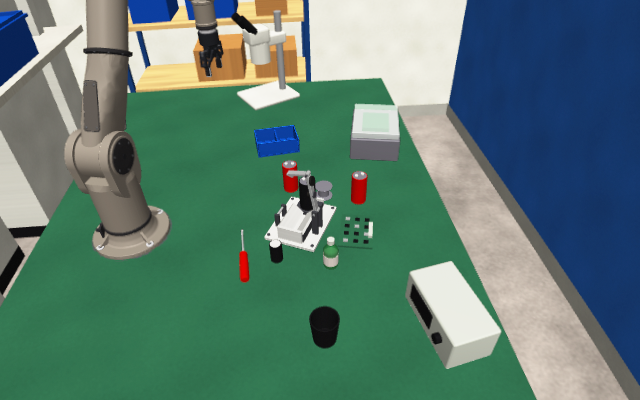

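The scene picture shows the fixture around (315,215), with the cap at (332,198), the upright clamp at (309,185), and red cans at (354,185) and (376,228). The side picture shows the fixture around (302,222). I'll zoom in on both.

```bash
python3 - <<'E'
import cv2,numpy as np
a=cv2.imread('pics/scene0.png')[155:245,270:370];b=cv2.imread('pics/side0.png')[160:260,255:345]
a=cv2.resize(a,(400*1,360),fx=4,fy=4,interpolation=cv2.INTER_CUBIC)
a=cv2.resize(cv2.imread('pics/scene0.png')[160:240,275:355],(400,400),interpolation=cv2.INTER_CUBIC)
b=cv2.resize(cv2.imread('pics/side0.png')[165:255,260:340],(400,450),interpolation=cv2.INTER_CUBIC)
o=np.zeros((450,800,3),np.uint8);o[:400,:400]=a;o[:,400:]=b
cv2.imwrite('pics/z0.png',o)
E
```

```text
(no output)
```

View pics/z0.png

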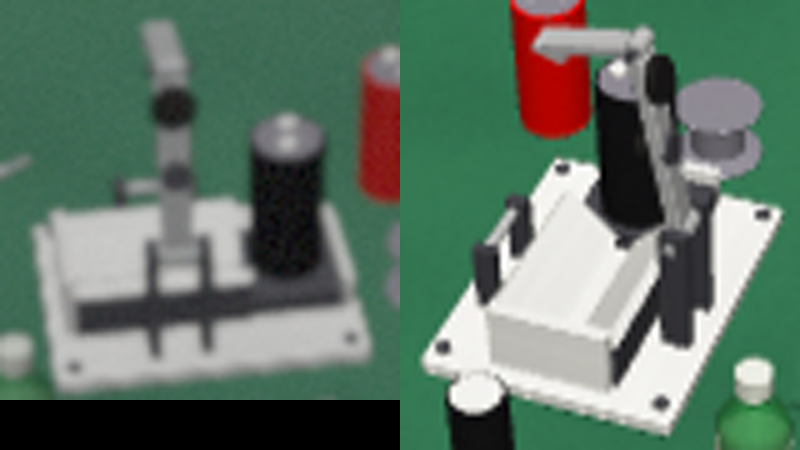

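The crop shows the plate corners clearly. In side view they are at about (264,237), (314,251), (336,207) and (292,197). The cap stands at the far (+y) end and the hinge is on the right (+x). I'll do a rigid fit on the bench plane.

```bash
python3 - <<'E'
from h import *
from scipy.optimize import least_squares
sc=shot('scene');sd=shot('side')
S=lambda x,y:(260+(x-400)/5,165+y/5); C=lambda x,y:(275+x/5,160+y/5)
obs=[(sd,S(422,362),(-80,-82)),(sd,S(670,432),(80,-82)),(sd,S(780,210),(80,122)),(sd,S(560,160),(-80,122)),
(sc,C(35,228),(-80,-82)),(sc,C(55,388),(80,-82)),(sc,C(371,352),(80,122))]
W=np.array([onz(c,u,.012)[:2] for c,u,_ in obs]);F=np.array([f for *_,f in obs])/1000
def T(p,F): c,s=np.cos(p[2]),np.sin(p[2]); return F@np.array([[c,s],[-s,c]])+p[:2]
r=least_squares(lambda p:(T(p,F)-W).ravel(),[.5,0,-.3]);p=r.x
print('fixture',p,np.degrees(p[2]));print((r.fun.reshape(-1,2)*1000).round(1).tolist())
np.save('fx.npy',p)
capt,e=tri(sc,C(287,130),sd,S(620,75)); print('cap top',capt,e)
pad,e=tri(sc,C(173,107),sd,S(660,80)); print('pad',pad,e)
def inv(P): c,s=np.cos(p[2]),np.sin(p[2]);d=P[:2]-p[:2];return np.r_[c*d[0]+s*d[1],-s*d[0]+c*d[1],P[2]]*1000
print(inv(capt),inv(pad))
c=shot('scene'); 
# others
for n,cc,u,z in[('redA',sc,(354,196),.0),('redB',sc,(375,242),0),('spool',sc,(361,219),0),('small',sc,(266,222),0),('flux',sc,(279,253),0),('board',sc,(330,254),0)]: print(n,onz(cc,u,z).round(3),inv(onz(cc,u,z)).round(0))
E
```

```text
fixture [ 0.52477609 -0.04180908 -0.44487188] -25.489280901842196
[[1.0, 0.4], [3.0, 3.7], [5.4, -0.2], [-0.4, 2.2], [-2.2, -4.2], [-3.9, -0.7], [-2.9, -1.2]]
cap top [0.5461472  0.04301787 0.12147758] 0.00022185800827867418
pad [ 0.56498229 -0.05628019  0.19071449] 0.0014076660259315773
[-17.21365264  85.76727925 121.47757813] [ 42.52028666   4.23984767 190.71448706]
redA [ 0.506  0.17  -0.   ] [-108.  183.   -0.]
redB [0.732 0.077 0.   ] [136. 197.   0.]
spool [0.619 0.111 0.   ] [ 19. 179.   0.]
small [ 0.451 -0.159  0.   ] [ -16. -137.    0.]
flux [ 0.602 -0.197  0.   ] [ 136. -107.    0.]
board [ 0.694 -0.071  0.   ] [166.  47.   0.]
```

Emit:
{"api": "drive_tool", "payload": {
  "translation": [
    [0.53,-0.99,0.12],
    [0.53,-0.99,0.12],
    [0.53,-0.99,0.12]
  ],
  "twist": [
    [0,0,-0.106],
    [0,0,-0.106],
    [0,0,-0.106]
  ],
  "jaw": [1,1,1],
  "squeeze": 40
}}

```text
time: 0.68
ee_pos: [0.2993, 0.511, 0.2465]
tcp_rot: [0.001, 0.339, 0.941, -0.0]
ft_force: [-0.8, 0.7, 0.4]
opening: 0.0854
grasp_force: 0.0
```

Emit:
{"api": "drive_tool", "payload": {
  "translation": [
    [0.53,-0.99,0.12],
    [0.53,-0.99,0.12],
    [0.53,-0.99,0.12]
  ],
  "twist": [
    [0,0,-0.106],
    [0,0,-0.106],
    [0,0,-0.106]
  ],
  "jaw": [1,1,1]
}}

```text
time: 1.05
ee_pos: [0.3618, 0.3928, 0.2609]
tcp_rot: [0.001, 0.49, 0.872, 0.0]
ft_force: [0.0, 1.0, 0.8]
opening: 0.0852
grasp_force: 0.0
```

Emit:
{"api": "drive_tool", "payload": {
  "translation": [
    [0.53,-0.99,0.12],
    [0.53,-0.99,0.12],
    [0.53,-0.99,0.12]
  ],
  "twist": [
    [0,0,-0.106],
    [0,0,-0.106],
    [0,0,-0.106]
  ],
  "jaw": [1,1,1]
}}

```text
time: 1.42
ee_pos: [0.4248, 0.2746, 0.2752]
tcp_rot: [0.0, 0.627, 0.779, 0.001]
ft_force: [0.5, 0.3, 0.5]
opening: 0.0853
grasp_force: 0.0
```

Emit:
{"api": "drive_tool", "payload": {
  "translation": [
    [0.53,-0.99,0.12],
    [0.53,-0.99,0.12],
    [0.53,-0.99,0.12]
  ],
  "twist": [
    [0,0,-0.106],
    [0,0,-0.106],
    [0,0,-0.106]
  ],
  "jaw": [1,1,1]
}}

```text
time: 1.8
ee_pos: [0.4882, 0.1561, 0.2896]
tcp_rot: [0.001, 0.747, 0.665, 0.001]
ft_force: [-0.2, 0.6, 0.8]
opening: 0.0855
grasp_force: 0.0
```

Emit:
{"api": "drive_tool", "payload": {
  "translation": [
    [0.53,-0.99,0.12],
    [0.53,-0.99,0.12],
    [0.53,-0.99,0.12]
  ],
  "twist": [
    [0,0,-0.106],
    [0,0,-0.106],
    [0,0,-0.106]
  ],
  "jaw": [1,1,1]
}}

```text
time: 2.17
ee_pos: [0.5516, 0.0376, 0.3038]
tcp_rot: [0.001, 0.846, 0.533, 0.0]
ft_force: [-0.6, 1.4, -0.2]
opening: 0.0857
grasp_force: 0.0
```

```bash
python3 - <<'E'
from h import *
c=shot('wrist','w1.png')
p=np.load('fx.npy');cs,sn=np.cos(p[2]),np.sin(p[2])
W=lambda x,y,z:[p[0]+(cs*x-sn*y)/1e3,p[1]+(sn*x+cs*y)/1e3,z/1e3]
print(proj(c,[W(-80,-82,12),W(80,-82,12),W(80,122,12),W(-80,122,12),W(0,0,51),W(0,81,126),W(-38,112,36),W(38,112,36)]).round(0).tolist())
print(ctrl.state()['q'].round(2),c['M'].round(3).tolist())
E
```

```text
[[269.0, 261.0], [383.0, 261.0], [392.0, 113.0], [261.0, 113.0], [327.0, 218.0], [329.0, 169.0], [295.0, 124.0], [360.0, 124.0]]
[-0.7   0.23  0.62  1.79 -0.14  1.16 -0.48] [[0.902, -0.411, -0.136, 0.587], [-0.432, -0.855, -0.286, 0.111], [0.001, 0.316, -0.949, 0.447], [0.0, 0.0, 0.0, 1.0]]
```

View pics/w1.png

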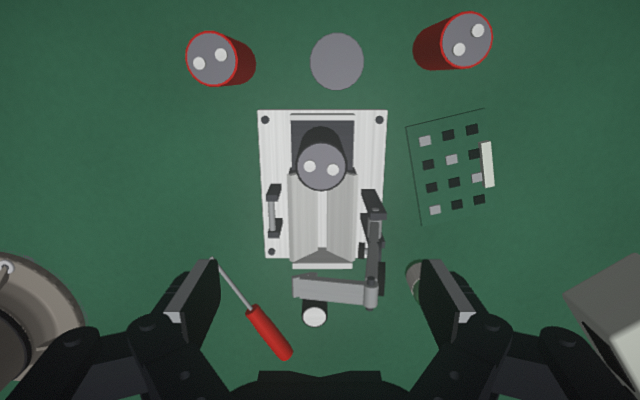

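The wrist view shows plate corners near (258,111), (387,110) and (265,258), with the cap terminals at (309,167) and (333,170). I'll refine the fit with these.

```bash
python3 - <<'E'
from h import *
from scipy.optimize import least_squares
c=shot('wrist');im=c['img'].astype(int)
m=((im.min(2)>165)).astype(np.uint8);m[:100]=0;m[290:]=0;m[:,:240]=0;m[:,:][:,400:]=0
k=max(cv2.findContours(m,0,2)[0],key=cv2.contourArea);print(cv2.minAreaRect(k),cv2.boundingRect(k))
obs=[((258,110.5),(-80,122)),((387,110.5),(80,122)),((265,258.5),(-80,-82))]
W=np.array([onz(c,u,.012)[:2] for u,_ in obs]);F=np.array([f for _,f in obs])/1000
def T(p,F): C,s=np.cos(p[2]),np.sin(p[2]); return F@np.array([[C,s],[-s,C]])+p[:2]
r=least_squares(lambda p:(T(p,F)-W).ravel(),np.load('fx.npy'));p=r.x
print(p,np.degrees(p[2]),(r.fun*1000).round(1))
np.save('fxw.npy',p)
C,s=np.cos(p[2]),np.sin(p[2])
inv=lambda P:np.r_[C*(P[0]-p[0])+s*(P[1]-p[1]),-s*(P[0]-p[0])+C*(P[1]-p[1])]*1000
# terminals by mask
g=(im.min(2)>200).astype(np.uint8);n,l,st,ce=cv2.connectedComponentsWithStats(g[150:190,295:350])
print(st[1:,4],ce[1:]+[295,150])
for u in((309,167),(333,170),(321,168.5)):
    P=onz(c,u,.131);print(P,inv(P))
P=onz(c,(321,166),.126);print('top disc',P,inv(P))
for n,u,z in(('redA',(212,59),.1),('spool',(337,62),.042),('redB',(467,40),.1)):print(n,inv(onz(c,u,z)))
E
```

```text
((322.5, 186.0), (150.0, 129.0), 90.0) (258, 111, 130, 151)
[ 0.52078767 -0.03526623 -0.44577298] -25.540910559028465 [-1.   1.   1.4 -0.4 -0.4 -0.5]
[84 83] [[310.28571429 166.66666667]
 [333.45783133 170.34939759]]
[0.54342646 0.04371546 0.131     ] [-13.62690462  81.02425617]
[0.56237584 0.03149841 0.131     ] [ 8.73814565 78.1712035 ]
[0.5528875  0.03761513 0.131     ] [-2.46023238 79.59923455]
top disc [0.55339971 0.03863089 0.126     ] [-2.43603167 80.73657926]
redA [-104.12955102  176.68911573]
spool [ 15.1660421  176.14099733]
redB [131.58113788 193.62067857]
```

Emit:
{"api": "drive_tool", "payload": {
  "translation": [
    [0.01,0,-0.5],
    [0.01,0,-0.93],
    [0.01,0,-0.93]
  ],
  "twist": [
    [0,0,0],
    [0,0,0],
    [0,0,0]
  ],
  "jaw": [1,1,1]
}}

```text
time: 2.65
ee_pos: [0.5476, 0.0429, 0.1881]
tcp_rot: [-0.002, 0.844, 0.536, -0.004]
ft_force: [-0.1, 0.4, 1.2]
opening: 0.0852
grasp_force: 0.0
```

Emit:
{"api": "drive_tool", "payload": {
  "translation": [
    [0,0,-0.3],
    [0,0,-0.6],
    [0,0,-0.93],
    [0,0,-0.93],
    [0,0,-0.93],
    [0,0,-0.93],
    [0,0,-0.93],
    [0,0,-0.93],
    [0,0,-0.93]
  ],
  "twist": [
    [0,0,0],
    [0,0,0],
    [0,0,0],
    [0,0,0],
    [0,0,0],
    [0,0,0],
    [0,0,0],
    [0,0,0],
    [0,0,0]
  ],
  "jaw": [1,1,1,1,-1,-1,-1,-1,-1],
  "squeeze": 40
}}

```text
time: 3.78
ee_pos: [0.553, 0.0404, 0.0824]
tcp_rot: [0.0, 0.846, 0.534, 0.002]
ft_force: [-0.4, -0.1, 7.7]
opening: 0.0492
grasp_force: 40.8
```

Emit:
{"api": "drive_tool", "payload": {
  "translation": [
    [0,0,0.15],
    [0,0,0.4],
    [0,0,0.4],
    [0,0,0.4]
  ],
  "twist": [
    [0,0,0],
    [0,0,0],
    [0,0,0],
    [0,0,0]
  ],
  "jaw": [-1,-1,-1,-1]
}}

```text
time: 4.28
ee_pos: [0.5507, 0.0401, 0.1281]
tcp_rot: [-0.0, 0.846, 0.534, -0.0]
ft_force: [0.2, -0.5, -2.2]
opening: 0.0489
grasp_force: 42.2
```

```bash
cat >> h.py <<'E'
p=np.load('fxw.npy');_C,_S=np.cos(p[2]),np.sin(p[2]);RF=np.array([[_C,-_S,0],[_S,_C,0],[0,0,1]]);OF=np.r_[p[:2],0]
def w2f(P): return RF.T@(np.asarray(P)-OF)*1000
def f2w(P): return OF+RF@np.asarray(P)/1000
def st():
    s=ctrl.state();w,x,y,z=s['tcp_rot'];A=RF.T@R.from_quat([x,y,z,w]).as_matrix()
    return s,w2f(s['ee_pos']),A
E
python3 - <<'E'
from h import *
s,t,A=st();print('tcp fix',t,'tool axes fix\n',A.round(3),s['opening'],s['grasp_force'])
g=t+np.array([0,0,19.])
for th,gy,gz in((20,g[1],g[2]),(40,g[1],g[2]),(63,g[1],g[2]),(63,22,86)):
    a=np.radians(th);T=np.array([-3 if gy==22 else t[0],gy-19*np.sin(a),gz-19*np.cos(a)])
    print(th,T,((f2w(T)-s['ee_pos'])/.12).round(3),(-th/180*RF[:,0]).round(4))
E
```

```text
tcp fix [ -5.50701262  80.92319747 128.07646233] tool axes fix
 [[-0.001  1.    -0.   ]
 [ 1.     0.001  0.   ]
 [ 0.    -0.    -1.   ]] 0.04894449912827539 42.241100957617164
20 [ -5.50701262  74.42481474 129.22230253] [-0.023 -0.049  0.01 ] [-0.1003  0.0479 -0.    ]
40 [ -5.50701262  68.71023288 132.52161791] [-0.044 -0.092  0.037] [-0.2005  0.0958 -0.    ]
63 [ -5.50701262  63.99407351 138.45064283] [-0.061 -0.127  0.086] [-0.3158  0.1509 -0.    ]
63 [-3.          5.07087604 77.3741805 ] [-0.254 -0.579 -0.423] [-0.3158  0.1509 -0.    ]
```

Emit:
{"api": "drive_tool", "payload": {
  "translation": [
    [-0.01,-0.02,0.0],
    [-0.02,-0.05,0.01],
    [-0.03,-0.07,0.02],
    [-0.04,-0.09,0.04],
    [-0.05,-0.11,0.06],
    [-0.06,-0.13,0.08],
    [-0.06,-0.13,0.09],
    [-0.06,-0.13,0.09]
  ],
  "twist": [
    [-0.05,0.024,0],
    [-0.1,0.048,0],
    [-0.15,0.072,0],
    [-0.2,0.096,0],
    [-0.25,0.119,0],
    [-0.3,0.143,0],
    [-0.316,0.151,0],
    [-0.316,0.151,0]
  ],
  "jaw": [-1,-1,-1,-1,-1,-1,-1,-1]
}}

```text
time: 5.28
ee_pos: [0.5437, 0.0242, 0.1377]
tcp_rot: [0.278, 0.721, 0.455, -0.443]
ft_force: [0.4, -0.3, -2.0]
opening: 0.0489
grasp_force: 42.0
```

```bash
python3 - <<'E'
from h import *
s,t,A=st();print('tcp fix',t,'tool axes fix\n',A.round(3),s['opening'],s['q'].round(2),s['time'])
a=shot('scene')['img'][140:240,270:390];b=shot('side')['img'][140:260,240:360]
o=np.zeros((400,800,3),np.uint8);o[:333,:400]=cv2.resize(a,(400,333));o[:,400:]=cv2.resize(b,(400,400));cv2.imwrite('pics/z1.png',o[:,:,::-1])
E
```

```text
tcp fix [ -4.97508151  63.5526576  137.73038893] tool axes fix
 [[-0.002  1.    -0.   ]
 [ 0.453  0.001 -0.891]
 [-0.891 -0.002 -0.453]] 0.048903308010035576 [-0.94  1.02  0.74  1.59  0.17  1.5  -0.74] 5.275
```

View pics/z1.png

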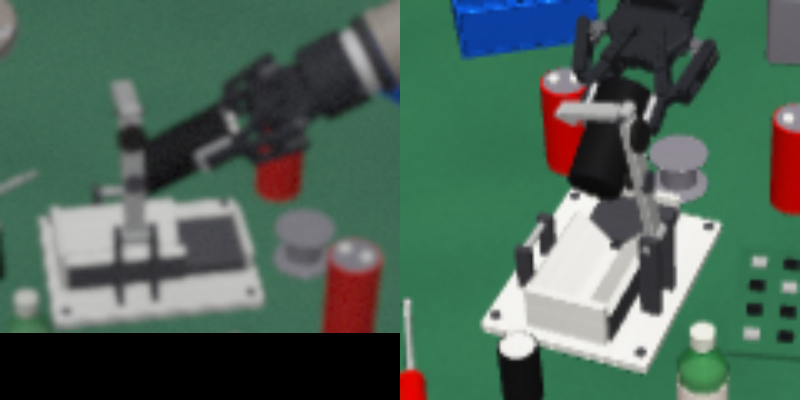

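The tilted cap is firmly held at fixture x≈-5 and everything is clear. Next I'll lower it into the trough and tilt a little more.

Emit:
{"api": "drive_tool", "payload": {
  "translation": [
    [0,0,-0.2],
    [0,0,-0.35],
    [-0.1,-0.23,-0.45],
    [-0.16,-0.37,-0.5],
    [-0.206,-0.469,-0.53],
    [-0.206,-0.469,-0.55],
    [-0.206,-0.469,-0.55],
    [-0.206,-0.469,-0.55]
  ],
  "twist": [
    [0,0,0],
    [-0.02,0.01,0],
    [-0.035,0.017,0],
    [-0.035,0.017,0],
    [-0.035,0.017,0],
    [-0.035,0.017,0],
    [-0.035,0.017,0],
    [-0.035,0.017,0]
  ],
  "jaw": [-1,-1,-1,-1,-1,-1,-1,-1]
}}

```text
time: 6.38
ee_pos: [0.5199, -0.0311, 0.0729]
tcp_rot: [0.306, 0.693, 0.438, -0.485]
ft_force: [1.5, -0.1, -3.3]
opening: 0.0492
grasp_force: 42.0
```

```bash
python3 - <<'E'
from h import *
s,t,A=st();print('tcp fix',t,'tool axes fix\n',A.round(3),s['opening'],s['q'].round(2),s['ft_force'])
a=shot('scene')['img'][140:240,270:390];b=shot('side')['img'][140:260,240:360]
o=np.zeros((400,800,3),np.uint8);o[:333,:400]=cv2.resize(a,(400,333));o[:,400:]=cv2.resize(b,(400,400));cv2.imwrite('pics/z2.png',o[:,:,::-1])
E
```

```text
tcp fix [-2.56648562  3.38607281 72.88738788] tool axes fix
 [[-0.001  1.     0.001]
 [ 0.343  0.001 -0.939]
 [-0.939 -0.001 -0.343]] 0.049235854945094845 [-0.91  1.16  0.72  1.65  0.19  1.4  -0.79] [ 1.50342355 -0.1412474  -3.33718789]
```

View pics/z2.png

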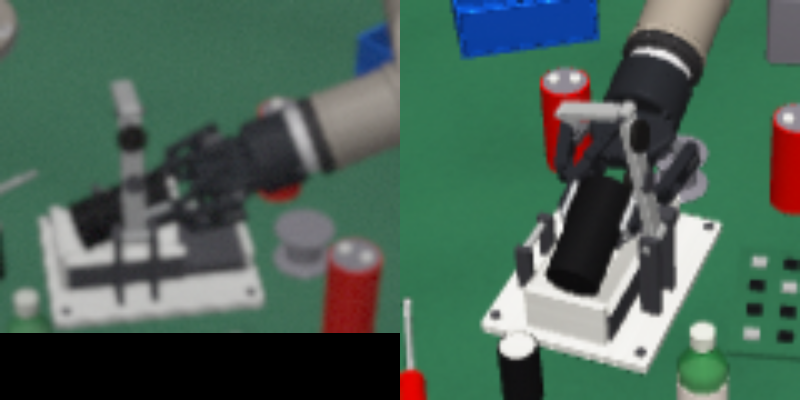

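Emit:
{"api": "drive_tool", "payload": {
  "translation": [
    [0,0,0],
    [0,0,0],
    [0,0,0],
    [0,0,0],
    [0.1,0.21,0.09],
    [0.2,0.42,0.18],
    [0.3,0.64,0.27],
    [0.3,0.64,0.27]
  ],
  "twist": [
    [0,0,0],
    [0,0,0],
    [0,0,0],
    [0,0,0],
    [0,0,0],
    [0,0,0],
    [0,0,0],
    [0,0,0]
  ],
  "jaw": [0.35,0.35,0.35,0.35,0.35,0.35,0.35,0.35]
}}

```text
time: 7.48
ee_pos: [0.5567, 0.047, 0.1054]
tcp_rot: [0.306, 0.693, 0.439, -0.484]
ft_force: [0.3, 0.2, -0.2]
opening: 0.0575
grasp_force: 0.0
```

```bash
python3 - <<'E'
from h import *
s,t,A=st();print('tcp fix',t,s['opening'],s['ft_force'])
a=shot('scene')['img'][140:240,270:390];b=shot('side')['img'][140:260,240:360]
o=np.zeros((400,800,3),np.uint8);o[:333,:400]=cv2.resize(a,(400,333));o[:,400:]=cv2.resize(b,(400,400));cv2.imwrite('pics/z3.png',o[:,:,::-1])
E
```

```text
tcp fix [ -3.0687146   89.74534712 105.37810919] 0.05751890535392096 [ 0.27943615  0.22554246 -0.18754147]
```

View pics/z3.png

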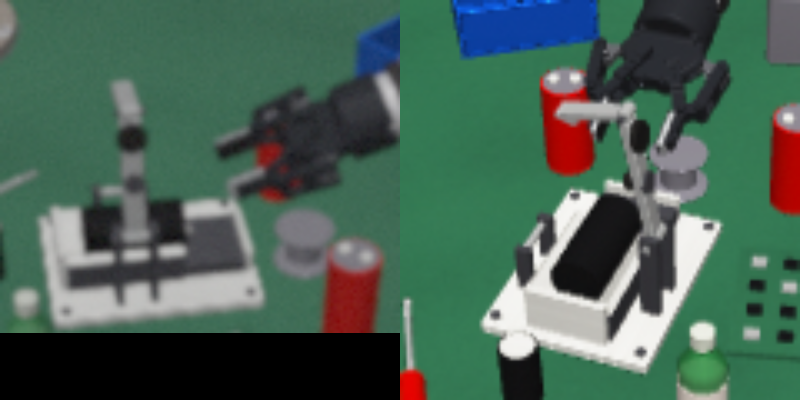

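The capacitor lies in the trough, with its base near (565,285) and its top under the clamp's y. I'll compute its lengthwise position, then raise the tool.

Emit:
{"api": "drive_tool", "payload": {
  "translation": [
    [0,0,0.4],
    [0,0,0.8],
    [0.2,-0.15,1],
    [0.4,-0.35,1],
    [0.63,-0.58,1],
    [0.63,-0.58,1],
    [0.63,-0.58,1],
    [0.63,-0.58,1]
  ],
  "twist": [
    [0.05,-0.024,0],
    [0.1,-0.048,0],
    [0.15,-0.072,0],
    [0.2,-0.096,0],
    [0.25,-0.12,0],
    [0.3,-0.144,0],
    [0.351,-0.168,0],
    [0.351,-0.168,0]
  ],
  "jaw": [-1,-1,-1,-1,-1,-1,-1,-1]
}}

```text
time: 8.57
ee_pos: [0.6283, -0.0313, 0.2259]
tcp_rot: [0.0, 0.848, 0.529, 0.0]
ft_force: [-1.0, -0.1, 0.1]
opening: 0.0001
grasp_force: 0.0
```

```bash
python3 - <<'E'
from h import *
s,t,A=st();print('tcp fix',t,A.round(2).tolist(),s['opening'],s['time'])
c=shot('wrist','w2.png');sc=shot('scene');sd=shot('side')
C=lambda x,y:(270+x*.3,140+y*.3);S=lambda x,y:(240+(x-400)*.3,140+y*.3)
for u,z in((C(84,206),.07),(C(187,205),.07)):print('scene end',w2f(onz(sc,u,z)).round(1))
print('base centre side',w2f(onz(sd,S(571,270),.051)).round(1))
im=c['img'];g=(im.max(2)<45).astype(np.uint8)
print(proj(c,[f2w(v) for v in((0,0,51),(0,50,76),(0,-50,76),(0,60,51),(-25,0,51),(25,0,51))]).round(0).tolist())
def P(th,a=14.5):
    tt=np.array([-np.cos(th),np.sin(th)]);n=np.array([np.sin(th),np.cos(th)]);q=np.array([58,88])+105*tt+(11+a*np.sin(th))*n;return np.array([q[0],0,q[1]])
for th in(1.4,1.2,1.0,.8,.6,.4,.3,.2,.1,0):print(th,P(th).round(0),(f2w(P(th))/.12).round(3))
print(s['ee_pos']/.12)
E
```

```text
tcp fix [ 95.29612509  49.8884491  225.93180834] [[0.01, 1.0, 0.0], [1.0, -0.01, 0.0], [0.0, 0.0, -1.0]] 0.00011587028670040193 8.575
scene end [-13.6 -40.5  70. ]
scene end [ 0.9 59.3 70. ]
base centre side [ -8.2 -32.3  51. ]
[[223.0, 218.0], [210.0, 176.0], [221.0, 276.0], [217.0, 158.0], [198.0, 218.0], [248.0, 217.0]]
1.4 [ 65.   0. 196.] [ 4.829 -0.528  1.631]
1.2 [ 43.   0. 195.] [ 4.662 -0.448  1.623]
1.0 [ 21.   0. 189.] [ 4.496 -0.369  1.574]
0.8 [  0.   0. 178.] [ 4.341 -0.295  1.485]
0.6 [-18.   0. 163.] [ 4.206 -0.23   1.359]
0.4 [-32.   0. 144.] [ 4.098 -0.178  1.202]
0.3 [-38.   0. 134.] [ 4.056 -0.158  1.114]
0.2 [-42.   0. 122.] [ 4.023 -0.142  1.021]
0.1 [-45.   0. 111.] [ 4.    -0.131  0.924]
0 [-47.   0.  99.] [ 3.987 -0.125  0.825]
[ 5.23567423 -0.26117031  1.88276507]
```

View pics/w2.png

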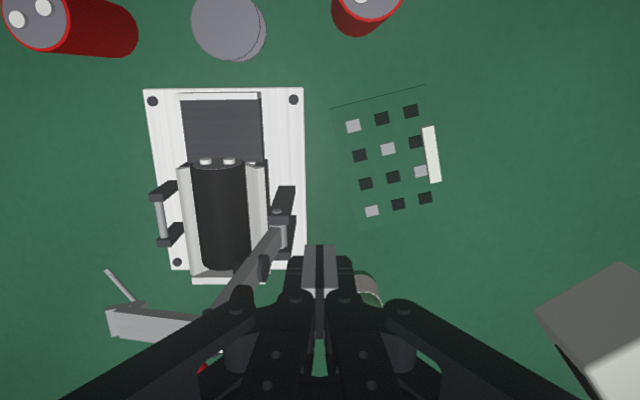

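The cap's mid is at about y≈+9 mm, within tolerance. Next is the clamp sweep.

Emit:
{"api": "drive_tool", "payload": {
  "translation": [
    [-0.18,-0.37,-0.1],
    [-0.18,-0.37,-0.25],
    [-0.25,-0.34,-0.25],
    [-0.33,-0.3,-0.25],
    [-0.41,-0.27,-0.25],
    [-0.49,-0.23,-0.255],
    [-0.57,-0.19,-0.26],
    [-0.66,-0.15,-0.28],
    [-0.74,-0.11,-0.31],
    [-0.82,-0.07,-0.35],
    [-0.895,-0.035,-0.4],
    [-0.895,-0.035,-0.4]
  ],
  "twist": [
    [0,0,0],
    [0,0,0],
    [0,0,0],
    [0,0,0],
    [0,0,0],
    [0,0,0],
    [0,0,0],
    [0,0,0],
    [0,0,0],
    [0,0,0],
    [0,0,0],
    [0,0,0]
  ],
  "jaw": [-1,-1,-1,-1,-1,-1,-1,-1,-1,-1,-1,-1]
}}

```text
time: 10.22
ee_pos: [0.5223, -0.0285, 0.1767]
tcp_rot: [-0.0, 0.846, 0.534, -0.001]
ft_force: [-0.0, 0.2, 0.5]
opening: 0.0002
grasp_force: 0.0
```

```bash
python3 - <<'E'
from h import *
s,t,A=st();print('tcp fix',t,s['ft_force'],s['time'],(s['ee_pos']/.12).round(3))
a=shot('scene')['img'][140:240,270:390];b=shot('side')['img'][140:260,240:360]
o=np.zeros((400,800,3),np.uint8);o[:333,:400]=cv2.resize(a,(400,333));o[:,400:]=cv2.resize(b,(400,400));cv2.imwrite('pics/z4.png',o[:,:,::-1])
E
```

```text
tcp fix [ -1.58800917   6.78742562 176.65323195] [-0.04504354  0.15274643  0.46273696] 10.225 [ 4.352 -0.237  1.472]
```

View pics/z4.png

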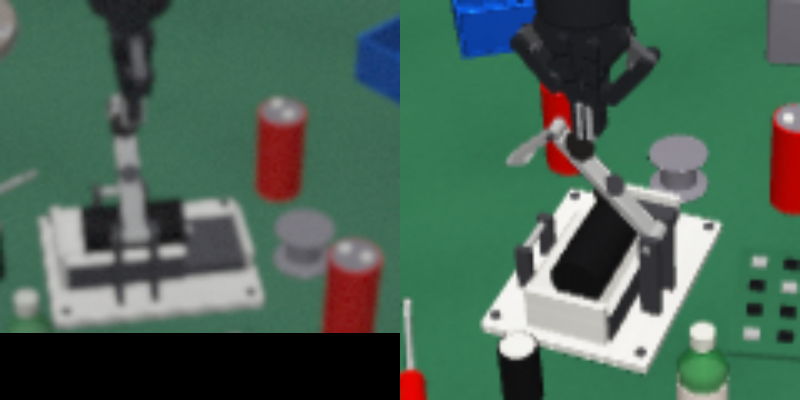

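The arm is at about 45° and the fingers are on it near the pad. I'll continue down the arc.

Emit:
{"api": "drive_tool", "payload": {
  "translation": [
    [-0.08,-0.02,-0.05],
    [-0.146,0.007,-0.113],
    [-0.2,0.03,-0.19],
    [-0.254,0.059,-0.27],
    [-0.296,0.079,-0.358],
    [-0.315,0.087,-0.4],
    [-0.329,0.095,-0.451],
    [-0.34,0.1,-0.5],
    [-0.352,0.106,-0.548],
    [-0.352,0.106,-0.548],
    [-0.352,0.106,-0.548]
  ],
  "twist": [
    [0,0,0],
    [0,0,0],
    [0,0,0],
    [0,0,0],
    [0,0,0],
    [0,0,0],
    [0,0,0],
    [0,0,0],
    [0,0,0],
    [0,0,0],
    [0,0,0]
  ],
  "jaw": [-1,-1,-1,-1,-1,-1,-1,-1,-1,-1,-1]
}}

```text
time: 11.7
ee_pos: [0.4813, -0.0164, 0.1116]
tcp_rot: [0.0, 0.846, 0.534, 0.0]
ft_force: [-0.5, 0.2, -0.6]
opening: -0.0001
grasp_force: 0.0
```

```bash
python3 - <<'E'
from h import *
s,t,A=st();print('tcp fix',t,s['ft_force'],s['time'],(s['ee_pos']/.12).round(3))
E
```

```text
tcp fix [-4.38075446e+01  3.10260507e-02  1.11590514e+02] [-0.47108822  0.22500707 -0.55647617] 11.7 [ 4.011 -0.136  0.93 ]
```

Emit:
{"api": "drive_tool", "payload": {
  "translation": [
    [-0.01,0.005,-0.03],
    [-0.015,0.007,-0.06],
    [-0.02,0.01,-0.09],
    [-0.02,0.01,-0.11],
    [-0.02,0.01,-0.11]
  ],
  "twist": [
    [0,0,0],
    [0,0,0],
    [0,0,0],
    [0,0,0],
    [0,0,0]
  ],
  "jaw": [-1,-1,-1,-1,-1]
}}

```text
time: 12.32
ee_pos: [0.4786, -0.0149, 0.0981]
tcp_rot: [-0.0, 0.846, 0.534, -0.0]
ft_force: [0.5, 0.5, 1.4]
opening: -0.0004
grasp_force: 0.7
```

```bash
python3 - <<'E'
from h import *
s,t,A=st();print('tcp fix',t,s['ft_force'],s['time'])
b=shot('side')['img'][160:260,250:350];a=shot('wrist')['img'][100:400,100:500]
o=np.zeros((400,800,3),np.uint8);o[:300,:400]=a;o[:,400:]=cv2.resize(b,(400,400));cv2.imwrite('pics/z5.png',o[:,:,::-1])
E
```

```text
tcp fix [-46.86577987   0.2200644   98.06507248] [0.50258824 0.53646007 1.40406807] 12.325
```

View pics/z5.png

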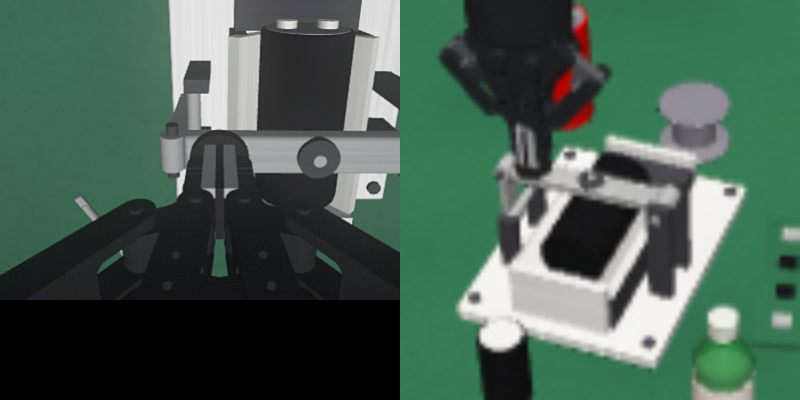

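The fingers are on the pad and the hook hangs at the catch pin. The contact force is still low, so I'll press further.

Emit:
{"api": "drive_tool", "payload": {
  "translation": [
    [0,0,-0.02],
    [0,0,-0.035],
    [0,0,-0.035],
    [0,0,-0.035]
  ],
  "twist": [
    [0,0,0],
    [0,0,0],
    [0,0,0],
    [0,0,0]
  ],
  "jaw": [-1,-1,-1,-1]
}}

```text
time: 12.92
ee_pos: [0.4787, -0.0148, 0.0961]
tcp_rot: [-0.001, 0.846, 0.533, 0.001]
ft_force: [-9.7, 0.8, 34.3]
opening: -0.0001
grasp_force: 17.0
```

Emit:
{"api": "drive_tool", "payload": {
  "translation": [
    [0,0,-0.02],
    [0,0,-0.035],
    [0,0,-0.035],
    [0,0,-0.035]
  ],
  "twist": [
    [0,0,0],
    [0,0,0],
    [0,0,0],
    [0,0,0]
  ],
  "jaw": [-1,-1,-1,-1]
}}

```text
time: 13.42
ee_pos: [0.4789, -0.0147, 0.0947]
tcp_rot: [-0.003, 0.846, 0.533, 0.001]
ft_force: [-23.1, 3.1, 78.3]
opening: -0.0002
grasp_force: 39.2
```

Emit:
{"api": "drive_tool", "payload": {
  "translation": [
    [0,0,0.05],
    [0,0,0.15],
    [0,0,0.4],
    [0,0,0.9],
    [0,0,0.9],
    [0,0,0.9]
  ],
  "twist": [
    [0,0,0],
    [0,0,0],
    [0,0,0],
    [0,0,0],
    [0,0,0],
    [0,0,0]
  ],
  "jaw": [-1,-1,-1,-1,-1,-1]
}}

```text
time: 14.18
ee_pos: [0.4782, -0.0147, 0.1975]
tcp_rot: [-0.0, 0.845, 0.534, -0.0]
ft_force: [-0.0, -0.3, -0.3]
opening: 0.0001
grasp_force: 0.0
```

```bash
python3 - <<'E'
from h import *
s,t,A=st();print('tcp fix',t,s['ft_force'],s['time'])
sd=shot('side');sc=shot('scene');w=shot('wrist')
for c in(sd,sc):
  print(proj(c,[f2w(v) for v in((-47,0,99),(-62,0,50),(-70,0,88))]).round(1).tolist())
b=sd['img'][160:260,250:350];a=w['img'][100:400,100:500]
o=np.zeros((560,800,3),np.uint8);o[:300,:400]=a;o[300:,:400]=cv2.resize(sc['img'][170:235,280:380],(400,260));o[:400,400:]=cv2.resize(b,(400,400));cv2.imwrite('pics/z6.png',o[:,:,::-1])
E
```

```text
tcp fix [-4.73247609e+01  1.75885274e-01  1.97523431e+02] [-0.00587738 -0.3458052  -0.28206548] 14.175
[[282.7, 199.2], [279.4, 210.6], [276.0, 200.4]]
[[306.0, 187.5], [305.7, 196.5], [305.1, 186.1]]
```

View pics/z6.png

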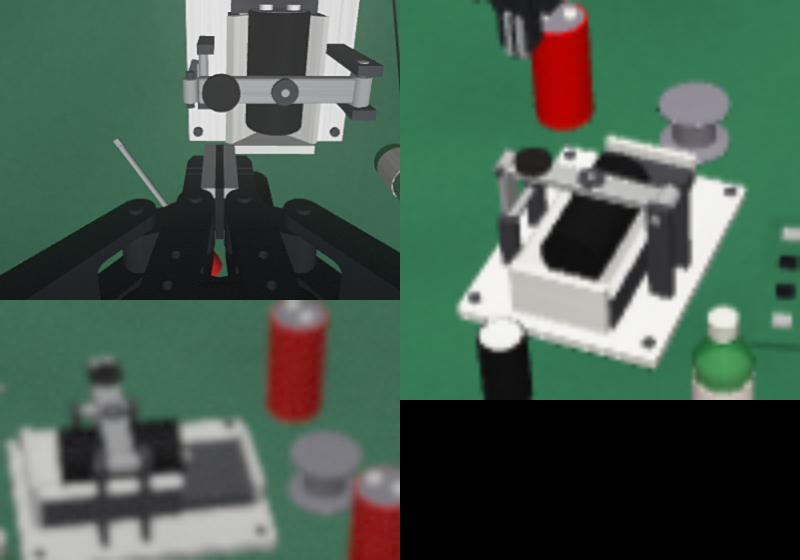

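The clamp stayed down after release. The pad is seen at about (283.5,200) in side view and (306,188) in scene, against a closed prediction of (282.7,199.2) and (306,187.5). The tool is clear of everything, so I'll hand in.

```bash
python3 -c "
from rig import ctrl
print(ctrl.sign_off())"
```

```text
the job is handed in; nothing more can be done
None
```

The capacitor lies in the V trough, its middle about 9 mm towards the step, the clamp stayed closed after release, so the hook looks latched, and I handed the job in at about 14 s; no verdict came back.

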